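# Hang a cornice sample on the drying rail

## Robot

A 6-joint arm with a two-finger parallel gripper is mounted at the origin on the work surface. World frame = base frame: x ahead of the robot, y to its left, z up, the work surface at z = 0. Lengths are in m, angles in degrees, forces in N, time in s.
With the tool pointing down it reaches from about 0.35 to 0.875 m from the base axis. Payload 4.2 kg.
Tool frame: the origin (TCP) lies at the very end of the fingers, on their centre line; the grasp point (between the pads) lies 19 mm behind it; z points along the fingers, y is the line along which they close (so a half turn about z gives the same grasp; the last joint's range is limited). The gripper opens to 87 mm and grips with 3 to 60 N. Pads are 19 mm wide; open, the fingers measure 117 mm over their backs; the gripper's body (75 mm by 190 mm) begins 51 mm behind the grasp point.
Start: joints at [86.837, 22.042, 0.453, 0, -68.411, -14.817], TCP at [0.193, 0.594, 0.188] pointing down, gripper open.
Joint ranges: [-179.83, 179.83], [-69.29, 118.12], [-61.27, 80.66], [-181.25, 117.63], [-171.15, -9.14], [-177.46, 177.46]. Speed limits (degrees/s): [159.86, 159.86, 180, 180, 180, 180].

## Interface

Orientations are given as a 3x3 rotation matrix whose columns are the frame's x, y, z axes.
In Python, from station import r gives the robot as it stands.
- The arm moves only by the tool jog_arm, never from a script. Its argument "plan" is text: rows parted by semicolons, each of 7 numbers parted by spaces: the shift along the tool's x, y, z normalised to -1 to 1, where 1 is 0.025 m, then the turn, a rotation vector about the tool's x, y, z normalised to -1 to 1, where 1 is 8 degrees, then the closure, from -1 (fully open) to 1 (shut). A call has exactly 10 rows; each row shifts and turns the commanded pose from where the row before left it, along the tool's axes as they then stand; what a row does not reach is not made up. A row lasts 1/10 s, in which the tool goes at most 50 mm and 8.59 degrees, less where a joint would pass 70% of its speed; a pose out of reach is approached as far as the arm can. A call with a number of a shift or a turn outside -1 to 1 is refused whole. A call with a gripper value outside its range is refused whole. The fingers move at their own pace and stop on an object; the grip force is fixed at half the most. Time passes only in rows, so rows that do not move let the fingers close, or fill a call up. It gives the time, the measured TCP pose, the force, the opening and the grip force at its end, in the units of the state.
- r.sense(): the state, without advancing time (a new reading comes with each control period).
- r.capture(name): name is "scene" or "top" or "wrist"; returns (picture, depth): 480x640x3 uint8, red, green, blue; 480x640 float32, m along the optical axis (not along the pixel's ray), 0 where there is no reading.
- r.get_calibration(name): a dict with "mtx" (3x3 intrinsics, pixels), "distortion" ([k1, k2, p1, p2, k3] as OpenCV has them; the pictures are not rectified), "extrinsics" (4x4, takes a point from camera to world coordinates). Camera axes: x right, y up, looking along -z (the intrinsics and any distortion apply to the point x, -y, -z); pixel columns grow to the right and rows downward; lengths in m; the calibration is good to about 2 mm. A picture is of the moment at which its call begins: read the wrist's pose just before it. get_calibration takes no time and is no camera call; for the wrist camera it gives the pose at the moment of the call.
- r.finish_job(): hands the job in; it is judged then, once.
The state is a dict: "time_s": time; "joints": joint angles; "joint_velocities": joint speeds; "effort": joint torques, N m; "tcp_pos": TCP position; "ee_rot": TCP orientation; "wrist_force": force on the tool from outside, world axes, zero at the start; "moment": the same for the moment, N m; "gripper_width": opening from 0.0 (shut) to 1.0 (fully open); "gripper_force": force on a finger pad.
Only numpy, scipy, OpenCV 4.12 (cv2) and the standard library are available. Lean on these libraries where they do the work, as an engineer would, in place of code of your own. Each camera call takes 0.05 s, during which the arm holds its last target. There are 200 camera calls.

## Task

Take the plaster sample with the blue handle from the bench, hook it over the open end of the drying rail with the handle still towards the robot, slide it along the rail under the shelf until its hook is in line with the red marker, and leave it hanging there freely. Plaster chips, so do not bang it against the rack, and leave the yellow-handled and grey-handled samples where they are.

Things in the scene. Friction and masses are not known exactly. Their poses are not given: they have to be found in the camera images.
- carrier_blue: Sample to hang, standing on the bench (0.17 to 0.34 kg), 185 mm tall: white plaster cornice piece 80 (y) x 44 (x) x 60 mm, steel hook above it, blue handle. Origin: centre of the plaster's underside; z up, x away from the handle, y the way the rail runs through the hook.
- carrier_blue_seat (a point): In the blue sample's hook, where the rail's axis lies once hung: 165 mm above its origin, same axes. Hook opens downward: inverted V, 24 mm wide (y), top 15 mm above this point; stem on the handle side, inner face x = -18 mm; nose on the other side, inner face x = +19.5, lower end 23 mm below this point. Steel foot strap 99 mm below this point.
- carrier_blue_grip (a point): Grip point in the blue handle, a bar 14 x 14 x 66 mm sloping 40 degrees from vertical, up and towards the robot, from body x = -21, z = 130 to x = -63, z = 181 mm. This point: body x = -52.5, y = 0, z = 167.5 mm, same axes. Pinch across y with the tool sloping like the handle.
- rack: Fixed drying rack. Origin on the bench under the rail's middle; x away from the robot, y along the rail, z up. Steel rail, diameter 16 mm, axis at x = 0, z = 235 mm, y = -310 to 310, posts under both ends. Shelf with stacked mouldings above it from y = -130 to 320: underside z = 267, front x = -37, rear x = 94, stack top z = 340 mm. Shelf uprights at x = 76 to 94, y = -110 and 305.
- load_point (a point): On the rail's axis, middle of its open end (rack y = -220 mm). The rail is open above from rack y = -295 to -130 mm; only there is there room to lift a hook over it. Same axes as the rack.
- marker_line (a point): Point on the rail's axis straight below the red marker, a 12 mm wide red strip over the front, top and back of the shelf's stack. Same axes as the rack. The hook's middle belongs here.
- carrier_yellow: Another sample standing on the bench, same shape and frame as the blue one, yellow handle. Not to be moved.
- carrier_grey: A third sample, same shape and frame, grey handle, hanging on the rail beyond the marker. Not to be moved.
Mind the look-alikes: they are no part of the job. What is shaped like the carrier_blue but purple or turquoise is not meant.

How it is judged (in metres and radians):
On the way:
1. the blue-handled sample hangs by its hook from the open end of the rail (centre of the hook clear of the shelf), upright, handle towards the robot (x of carrier_blue_seat in the frame of rack between -0.006 and 0.006 m and z of carrier_blue_seat in the frame of rack between 0.229 and 0.239 m and angle between carrier_blue's own z axis and vertical below 0.17 rad and contact force between carrier_blue and rack above 0.3 N and y of carrier_blue_seat in the frame of rack below -0.135 m and x of carrier_blue_grip in the frame of rack below -0.03 m), for 0.1 s.
At the end, for the whole second after the job is handed in: The blue-handled sample hangs at rest by its hook on the rail, within 10 degrees of upright, handle towards the robot, the middle of its hook within 10 mm of the red marker's middle along the rail (x of carrier_blue_seat in the frame of rack between -0.006 and 0.006 m and z of carrier_blue_seat in the frame of rack between 0.229 and 0.239 m and angle between carrier_blue's own z axis and vertical below 0.17 rad and contact force between carrier_blue and rack above 0.3 N and y of carrier_blue_seat in the frame of marker_line between -0.01 and 0.01 m and x of carrier_blue_grip in the frame of rack below -0.03 m and linear speed of carrier_blue below 0.03 m/s); the robot touches nothing.
It fails at once if the yellow-handled sample is moved by more than 20 mm or tipped (distance of carrier_yellow from where it was at the start of the episode above 0.02 m or angle between carrier_yellow's own z axis and vertical above 0.3 rad).
It fails at once if the grey-handled sample is moved by more than 20 mm (distance of carrier_grey from where it was at the start of the episode above 0.02 m).
It fails at once if the blue-handled sample is banged against the rack (over 40 N) (contact force between carrier_blue and rack above 40 N).
It also fails if it takes over 58 s, if anything falls off the work surface, if the arm or the gripper's body presses on something with over 40 N, if the wrist force passes 120 N, or if a joint passes its speed limit or range.

## Working session

There is one attempt and no reset: what is moved stays moved. The work goes in short steps, Python scripts to look and compute and a tool call to move; the robot and the scene stay as the last step left them, time stands still between calls to the robot, and variables do not carry over. Pictures are saved under pics/ and viewed, at most 10 in all, crops included, and the job is handed in when it is done.

Besides the shell and the picture viewer there is one more tool, called after ">>>" as name(argument=value, ...) on one line, values as JSON. jog_arm: Moves the arm, as the interface text tells. Scaled input: -1 to 1 covers 0.025 m each way for a shift and 8 degrees each way for a turn. Its arguments: {"type":"object","properties":{"plan":{"type":"string"}},"required":["plan"]}

```bash
ls; mkdir -p pics
python3 - <<'E'
from station import r
import cv2,numpy as np
s=r.sense();print(s['time_s'],s['tcp_pos'],s['ee_rot'])
for n in('scene','top'):
    p,d=r.capture(n);cv2.imwrite(f'pics/{n}0.png',p[:,:,::-1]);np.save(f'pics/{n}0.npy',d)
    c=r.get_calibration(n);np.savez(f'pics/{n}cal.npz',**{k:np.array(v) for k,v in c.items()});print(c)
E
```

```text
pics
0.0 [0.19269733 0.59382013 0.18717055] [[ 9.51102731e-01 -3.08874175e-01 -5.82307990e-04]
 [-3.08874709e-01 -9.51100395e-01 -2.11028910e-03]
 [ 9.79804468e-05  2.18696194e-03 -9.99997604e-01]]
{'mtx': array([[616.43415768,   0.        , 318.35971254],
       [  0.        , 616.43415768, 250.51385799],
       [  0.        ,   0.        ,   1.        ]]), 'distortion': array([-0.10768557,  0.        ,  0.        ,  0.        ,  0.        ]), 'extrinsics': array([[ 0.88758925, -0.28263792,  0.36373223,  1.04558919],
       [ 0.46051847,  0.52664979, -0.71453673, -1.10545705],
       [ 0.01039568,  0.80172053,  0.59760867,  1.02309727],
       [ 0.        ,  0.        ,  0.        ,  1.        ]])}
{'mtx': array([[515.15186116,   0.        , 325.4119666 ],
       [  0.        , 515.15186116, 244.01327827],
       [  0.        ,   0.        ,   1.        ]]), 'distortion': array([-0.01088616,  0.        ,  0.        ,  0.        ,  0.        ]), 'extrinsics': array([[-0.06987371,  0.97704179, -0.20126352,  0.29431086],
       [-0.99755411, -0.06806045,  0.01592392, -0.05537473],
       [ 0.00186025,  0.20188392,  0.97940769,  1.21806016],
       [ 0.        ,  0.        ,  0.        ,  1.        ]])}
```

View pics/scene0.png

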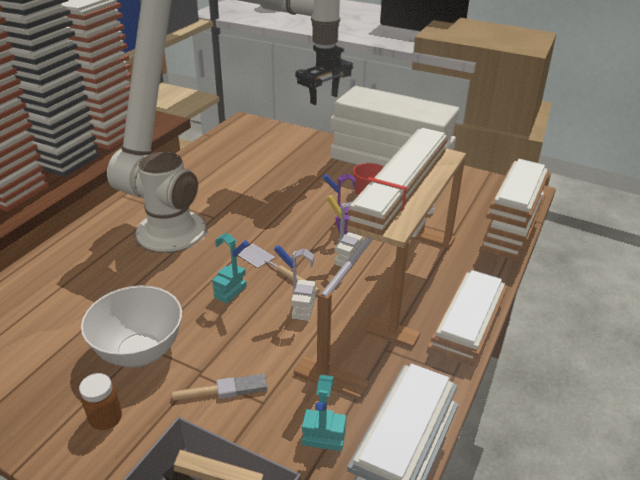

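View pics/top0.png

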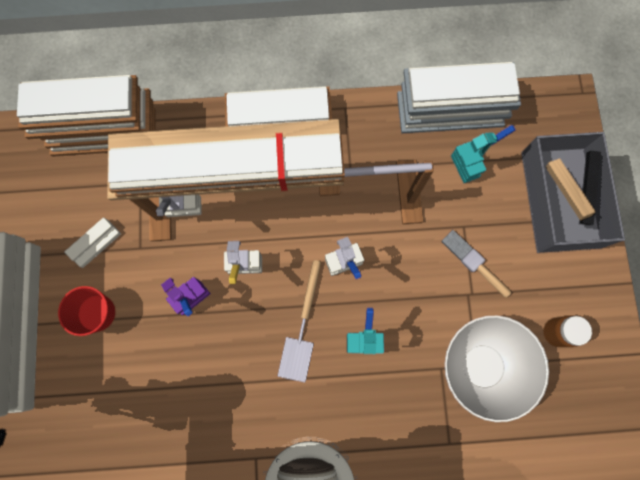

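Candidates by top pixel:
- White plaster with blue handle (345,258): this matches the description.
- Turquoise with blue handle (367,335) and (480,155): look-alikes.
- Purple with blue handle (187,297): look-alike.
- White with yellow handle (240,262) and the grey one hanging (180,205): not to be moved.

I'll check the first one in a close crop.

Run:
```python
import cv2,numpy as np
t=cv2.imread('pics/top0.png');s=cv2.imread('pics/scene0.png')
a=cv2.resize(t[225:285,305:385],(800,600),interpolation=cv2.INTER_CUBIC)
cv2.imwrite('pics/c1.png',a)
b=cv2.resize(t[120:225,240:440],(800,420),interpolation=cv2.INTER_CUBIC)
cv2.imwrite('pics/c2.png',b)
b=cv2.resize(s[230:335,265:405],(800,600),interpolation=cv2.INTER_CUBIC)
cv2.imwrite('pics/c3.png',b)
```

```text
(no output)
```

View pics/c1.png

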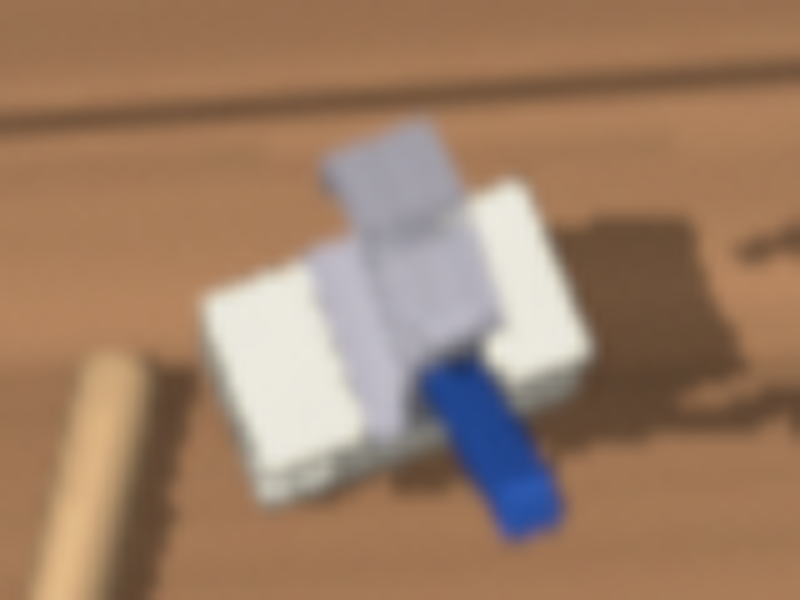

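View pics/c2.png

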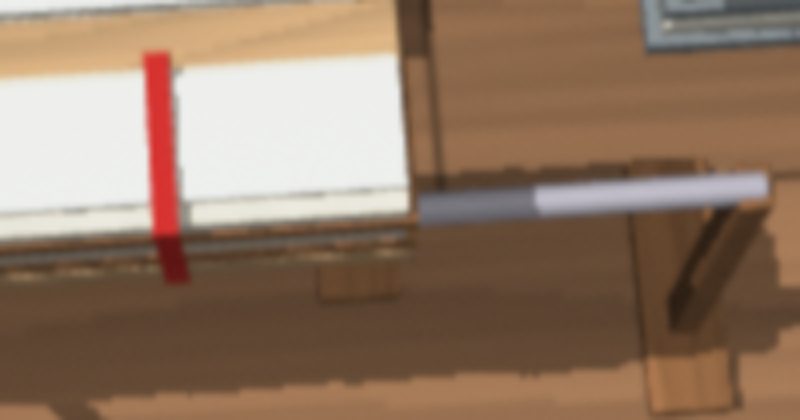

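View pics/c3.png

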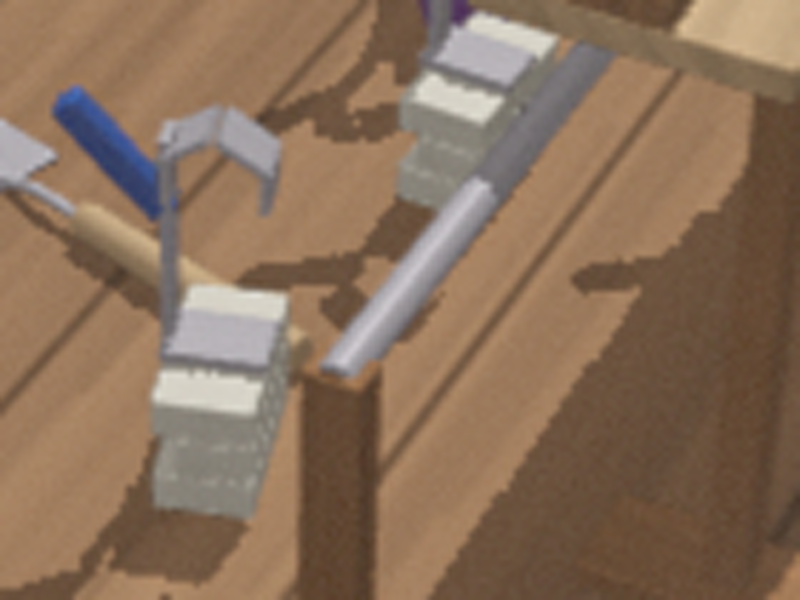

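The crop confirms it: white plaster, steel hook and a blue handle pointing down and to the right, with plaster-top corners at about (325.5,255), (357,243), (364,260.5), (331,273). The rail's free end is at (432,166) and the red strip at (281,133–191). Next step is metric pose fits from depth and colour.

```bash
cat > h.py <<'E'
import cv2,numpy as np
def world(u,v,d,c):
    q=cv2.undistortPoints(np.float64(np.c_[u,v])[:,None],c['mtx'],c['distortion'])[:,0]
    P=np.c_[q[:,0]*d,-q[:,1]*d,-np.asarray(d)]
    E=c['extrinsics'];return P@E[:3,:3].T+E[:3,3]
def proj(P,c):
    E=c['extrinsics'];Q=(np.asarray(P)-E[:3,3])@E[:3,:3]
    return cv2.projectPoints(Q*[1,-1,-1],np.zeros(3),np.zeros(3),c['mtx'],c['distortion'])[0][:,0]
def cloud(n,k='0'):
    p=cv2.imread(f'pics/{n}{k}.png')[:,:,::-1];d=np.load(f'pics/{n}{k}.npy');c=dict(np.load(f'pics/{n}cal.npz'))
    v,u=np.mgrid[:480,:640];W=world(u.ravel(),v.ravel(),d.ravel(),c).reshape(480,640,3);W[d==0]=np.nan
    return p.astype(int),W,c
E
cat > m.py <<'E'
from h import *
from scipy.optimize import least_squares
def fit(W,name):
    pass
for n in('top','scene'):
    p,W,c=cloud(n);R,G,B=p[...,0],p[...,1],p[...,2]
    x,y,z=W[...,0],W[...,1],W[...,2]
    box=(x>.3)&(x<1)&(y>-.35)&(y<.45)
    print(n,'table z',np.nanmedian(z[box&(z<.02)]))
    red=(R>120)&(G<70)&(B<70)&box&(z>.25)
    P=W[red];print(' red n',len(P),P.mean(0),P.min(0),P.max(0))
    T=P[P[:,2]>.335];print(' red top',len(T),T.mean(0))
    # rail
    grey=(abs(R-B)<35)&(z>.225)&(z<.25)&box&(y<.0)&(x>.55)
    P=W[grey];
    if len(P)>20:
        m=np.median(P,0);a=np.polyfit(P[:,1],P[:,0],1);print(' rail n',len(P),m,'x=a*y+b',a,'yaw',np.degrees(np.arctan(-a[0])),P.min(0),P.max(0),'zmax95',np.percentile(P[:,2],95))
    blue=(B>R+50)&(B>G+40)&box&(z>.11)&(z<.2)
    for lab in range(1,1):pass
    nn,L=cv2.connectedComponents(blue.astype(np.uint8))
    for i in range(1,nn):
        k=L==i
        if k.sum()>15:
            v,u=np.nonzero(k);print(' blue',k.sum(),u.mean(),v.mean(),W[k].mean(0))
    st=(z>.325)&(z<.36)&box; P=W[st];print(' stack',len(P),P.min(0),P.max(0),np.median(P[:,2]))
E
python3 m.py
```

```text
top table z -0.0008400616512695969
 red n 212 [0.64150427 0.00107038 0.33892771] [ 0.59969224 -0.00417382  0.33381542] [0.68648672 0.00684398 0.34389303]
 red top 210 [0.64115396 0.00108668 0.33897111]
 rail n 696 [ 0.63788687 -0.20578925  0.24041059] x=a*y+b [-0.00695884  0.63692813] yaw 0.39870576656057166 [ 0.63137145 -0.29618966  0.23045533] [ 0.64981727 -0.11895288  0.24716867] zmax95 0.24391936289544233
 blue 107 353.803738317757 269.2710280373832 [ 0.4532903  -0.12710416  0.16701138]
 blue 111 185.34234234234233 306.963963963964 [0.39955728 0.22002689 0.16983621]
 blue 122 369.0163934426229 318.3032786885246 [ 0.35090762 -0.14974495  0.16715687]
 stack 9443 [ 0.5988615  -0.10859455  0.32503661] [0.6884529  0.31304445 0.34389303] 0.335249033022732
scene table z 0.00028967193661166846
 red n 36 [ 0.66389875 -0.00202624  0.32456449] [ 0.60219899 -0.00708387  0.28499518] [0.69271923 0.00963989 0.34127773]
 red top 14 [ 0.64761919 -0.00195046  0.33945279]
 rail n 541 [ 0.64668808 -0.19373613  0.24176991] x=a*y+b [0.00280864 0.64649397] yaw -0.1609226853542819 [ 0.63601739 -0.29258324  0.23125286] [ 0.65319711 -0.07218267  0.2476455 ] zmax95 0.24499478947026754
 blue 31 328.51612903225805 178.4516129032258 [0.40079559 0.21700048 0.17342455]
 blue 23 245.04347826086956 243.1304347826087 [ 0.36968546 -0.15346605  0.18084089]
 blue 87 283.28735632183907 253.31034482758622 [ 0.45835555 -0.12999632  0.16720209]
 stack 3268 [ 0.60219096 -0.1129895   0.3250941 ] [0.69286188 0.31572521 0.34414194] 0.3368410388301396
```

```bash
cat > m2.py <<'E'
from h import *
from scipy.optimize import least_squares
from scipy.spatial.transform import Rotation as Ro
def sdf(P,c,h):
    q=abs(P-c)-h;return np.linalg.norm(np.maximum(q,0),axis=1)+np.minimum(q.max(1),0)
a=np.radians(40);A=np.array([-.042,0,.0555]);hc=np.array([-.042,0,.1555])
Rh=Ro.from_euler('y',-40,degrees=True)
def res(q,P):
    Q=(P-[q[0],q[1],0])@Ro.from_euler('z',q[2]).as_matrix()
    return np.minimum(abs(sdf(Q,[0,0,.03],[.022,.04,.03])),abs(sdf(Rh.inv().apply(Q-hc),0,[.007,.007,.033])))
allP={}
for n in('top','scene'):
    p,W,c=cloud(n);R,G,B=p[...,0],p[...,1],p[...,2];x,y,z=np.moveaxis(W,2,0)
    for nm,cx,cy,y0 in(('blue',.49,-.12,.35),('yellow',.49,.07,0.),):
        blue=((B>R+50)&(B>G+40) if nm=='blue' else (R>B+60)&(G>B+50)&(z>.11))
        near=(np.hypot(x-cx,y-cy)<.085)&(z>.008)&(z<.2)
        white=(abs(R-B)<40)&(z<.06+.005)
        P=W[near&(blue|white)]
        best=min((least_squares(res,[cx,cy,s],loss='soft_l1',f_scale=.003,args=(P,)) for s in np.radians([-40,-20,0,20,40])),key=lambda s:s.cost)
        q=best.x;Rz=Ro.from_euler('z',q[2])
        print(n,nm,len(P),q[:2].round(4),np.degrees(q[2]).round(2),'res',np.median(best.fun).round(4),'grip',(Rz.apply([-.0525,0,.1675])+[q[0],q[1],0]).round(4))
    g=(abs(R-B)<35)&(z>.228)&(z<.25)&(y<-.13)&(y>-.285)&(x>.6)&(x<.67);P=W[g]
    f=least_squares(lambda q:np.hypot(P[:,0]-q[0]-q[1]*(P[:,1]+.2),P[:,2]-q[2])-.008,[.64,0,.235],loss='soft_l1',f_scale=.002)
    print(' rail x at y=-.2',f.x,np.median(abs(f.fun)))
    P=W[(z>.16)&(z<.3)&(x>.52)&(x<.63)&(y>.15)&(y<.35)&(abs(R-B)<40)];print(' grey?',len(P),np.median(P,0) if len(P) else '')
    P=W[(z>.008)&(x>.3)&(x<.62)&(y>-.35)&(y<.12)];
E
python3 m2.py
```

```text
top blue 600 [ 0.4977 -0.1149] 17.33 res 0.0014 grip [ 0.4476 -0.1306  0.1675]
top yellow 544 [0.5079 0.121 ] -2.06 res 0.0013 grip [0.4554 0.1229 0.1675]
 rail x at y=-.2 [ 0.64037851 -0.00132725  0.23409879] 0.0008467501612277198
 grey? 410 [0.60402585 0.24117595 0.24885398]
scene blue 735 [ 0.5011 -0.1131] 17.46 res 0.0012 grip [ 0.451  -0.1289  0.1675]
scene yellow 533 [0.5111 0.1222] -1.33 res 0.0016 grip [0.4586 0.1234 0.1675]
 rail x at y=-.2 [ 0.64324116 -0.00215966  0.23557331] 0.00080082234374277
 grey? 0
```

Pose estimates:
- Grip point: about (0.449, -0.130, 0.1675), yaw 17.4°.
- Rail axis: x ≈ 0.642.
- Marker: y ≈ 0.000.
- Load zone: around y ≈ -0.205.

First move: rise and yaw, then travel.

>>> jog_arm(plan="0 0 -1 0 0 -0.885 -1;0 0 -1 0 0 -0.885 -1;0 0 -1 0 0 -0.885 -1;0 0 -1 0 0 -0.885 -1;0 0 -1 0 0 -0.885 -1;0.195 0.965 0 0 0 0 -1;0.195 0.965 0 0 0 0 -1;0.195 0.965 0 0 0 0 -1;0.195 0.965 0 0 0 0 -1;0.195 0.965 0 0 0 0 -1")

```text
time_s: 1.1
tcp_pos: [0.2525, 0.4855, 0.3127]
ee_rot: [[0.954, 0.299, -0.001], [0.299, -0.954, -0.001], [-0.001, 0.001, -1.0]]
wrist_force: [0.6, -0.1, -0.5]
gripper_width: 1.003
gripper_force: 0.0
```

>>> jog_arm(plan="0.195 0.965 0 0 0 0 -1;0.195 0.965 0 0 0 0 -1;0.195 0.965 0 0 0 0 -1;0.195 0.965 0 0 0 0 -1;0.195 0.965 0 0 0 0 -1;0.195 0.965 0 0 0 0 -1;0.195 0.965 0 0 0 0 -1;0.195 0.965 0 0 0 0 -1;0.195 0.965 0 0 0 0 -1;0.195 0.965 0 0 0 0 -1")

```text
time_s: 2.1
tcp_pos: [0.3711, 0.2699, 0.3129]
ee_rot: [[0.954, 0.299, -0.001], [0.299, -0.954, -0.0], [-0.001, 0.0, -1.0]]
wrist_force: [1.3, 0.5, 0.1]
gripper_width: 1.004
gripper_force: 0.0
```

```bash
cat > to.py <<'E'
import sys,numpy as np
from station import r
from scipy.spatial.transform import Rotation as Ro
def show(pos,yaw,tilt):
    s=r.sense();p=np.array(s['tcp_pos']);R=np.array(s['ee_rot'])
    T=(Ro.from_euler('z',yaw,degrees=True)*Ro.from_euler('y',-tilt,degrees=True)).as_matrix()@np.diag([1,-1,-1])
    print('t',round(s['time_s'],2),'pos',p.round(4),'F',np.round(s['wrist_force'],1),'w',round(s['gripper_width'],3),'g',round(s['gripper_force'],1))
    print('shift units (tool axes now)',(R.T@(np.array(pos)-p)/.025).round(2),'in target axes',(T.T@(np.array(pos)-p)/.025).round(2))
    print('turn units',(Ro.from_matrix(R.T@T).as_rotvec(degrees=True)/8).round(3))
if __name__=='__main__':
    a=[float(v) for v in sys.argv[1:]];show(a[:3],a[3],a[4])
E
python3 to.py .40 -.145 .30 17.4 0
```

```text
t 2.1 pos [0.3711 0.2699 0.3129] F [1.3 0.5 0.1] w 1.004 g 0.0
shift units (tool axes now) [-3.87 16.18  0.52] in target axes [-3.86 16.18  0.51]
turn units [0.002 0.006 0.003]
```

>>> jog_arm(plan="-0.227 0.952 0 0 0 0 -1;-0.227 0.952 0 0 0 0 -1;-0.227 0.952 0 0 0 0 -1;-0.227 0.952 0 0 0 0 -1;-0.227 0.952 0 0 0 0 -1;-0.227 0.952 0 0 0 0 -1;-0.227 0.952 0 0 0 0 -1;-0.227 0.952 0 0 0 0 -1;-0.227 0.952 0 0 0 0 -1;-0.227 0.952 0 0 0 0 -1")

```text
time_s: 3.1
tcp_pos: [0.3877, 0.026, 0.313]
ee_rot: [[0.954, 0.3, -0.001], [0.3, -0.954, 0.0], [-0.001, -0.0, -1.0]]
wrist_force: [0.5, 0.4, -0.2]
gripper_width: 1.002
gripper_force: 0.0
```

>>> jog_arm(plan="-0.227 0.952 0 0 0 0 -1;-0.227 0.952 0 0 0 0 -1;-0.227 0.952 0 0 0 0 -1;-0.227 0.952 0 0 0 0 -1;-0.227 0.952 0 0 0 0 -1;-0.227 0.952 0 0 0 0 -1;-0.227 0.952 0 0 0 0 -1;0 0 0 0 1 0 -1;0 0 0 0 1 0 -1;0 0 0 0 1 0 -1")

```text
time_s: 4.1
tcp_pos: [0.4001, -0.1439, 0.3133]
ee_rot: [[0.87, 0.299, 0.393], [0.273, -0.954, 0.122], [0.411, 0.001, -0.911]]
wrist_force: [-0.5, -0.5, -0.5]
gripper_width: 1.0
gripper_force: 0.0
```

>>> jog_arm(plan="0 0 0 0 1 0 -1;0 0 0 0 1 0 -1;0 0 0 0 0 0 -1;0 0 0 0 0 0 -1;0 0 0 0 0 0 -1;0 0 0 0 0 0 -1;0 0 0 0 0 0 -1;0 0 0 0 0 0 -1;0 0 0 0 0 0 -1;0 0 0 0 0 0 -1")

```text
time_s: 5.1
tcp_pos: [0.4002, -0.1436, 0.3132]
ee_rot: [[0.731, 0.3, 0.613], [0.23, -0.954, 0.193], [0.643, -0.0, -0.766]]
wrist_force: [-0.9, 0.2, -0.1]
gripper_width: 0.998
gripper_force: 0.0
```

```bash
python3 to.py .40 -.145 .229 17.4 40
python3 - <<'E'
from station import r
import cv2,numpy as np
c=r.get_calibration('wrist');p,d=r.capture('wrist');cv2.imwrite('pics/wrist0.png',p[:,:,::-1]);np.save('pics/wrist0.npy',d)
np.savez('pics/wristcal.npz',**{k:np.array(v) for k,v in c.items()})
E
cat > m3.py <<'E'
from h import *
exec(open('m2.py').read().split('allP')[0])
p,W,c=cloud('wrist');R,G,B=np.moveaxis(p,2,0);x,y,z=np.moveaxis(W,2,0)
near=(np.hypot(x-.499,y+.114)<.085)&(z>.008)&(z<.2)
P=W[near&(((B>R+50)&(B>G+40))|((abs(R-B)<40)&(z<.065)))]
f=least_squares(res,[.499,-.114,.3],loss='soft_l1',f_scale=.003,args=(P,));q=f.x
print(len(P),q[:2],np.degrees(q[2]),np.median(f.fun),(Ro.from_euler('z',q[2]).apply([-.0525,0,.1675])+[q[0],q[1],0]).round(4))
g=(abs(R-B)<35)&(z>.228)&(z<.25)&(y<-.13)&(y>-.285)&(x>.6)&(x<.67);P=W[g];print(len(P))
if len(P)>30:
    f=least_squares(lambda q:np.hypot(P[:,0]-q[0]-q[1]*(P[:,1]+.2),P[:,2]-q[2])-.008,[.64,0,.235],loss='soft_l1',f_scale=.002);print('rail',f.x)
red=(R>110)&(G<70)&(B<70)&(z>.26)&(x>.55)
if red.sum():print('red',red.sum(),W[red].mean(0),W[red].min(0),W[red].max(0))
E
python3 m3.py
```

```text
t 5.1 pos [ 0.4002 -0.1436  0.3132] F [-0.9  0.2 -0.1] w 0.998 g 0.0
shift units (tool axes now) [-2.18  0.05  2.57] in target axes [-2.18  0.05  2.56]
turn units [-0.005  0.002  0.005]
2536 [ 0.50158033 -0.11220569] 16.740350529350557 0.0008189925264205349 [ 0.4513 -0.1273  0.1675]
2890
rail [0.64329803 0.0007859  0.2344029 ]
red 625 [0.60295884 0.00089595 0.28941166] [ 0.60077576 -0.0053947   0.26559581] [0.60886073 0.01185378 0.31128363]
```

View pics/wrist0.png

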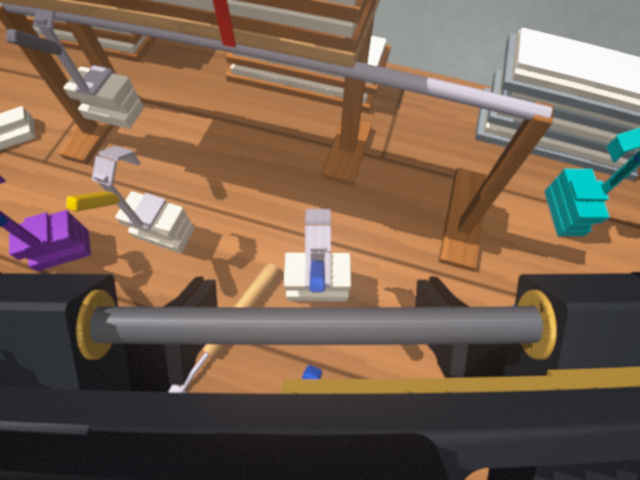

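The wrist view shows the white sample with the blue handle centred at (317,272), square between the fingers. The rail and red strip are visible too, and nothing is in the approach path.

>>> jog_arm(plan="-0.71 0 0 0 0 0 -1;-0.71 0 0 0 0 0 -1;-0.71 0 0 0 0 0 -1;0 0 0.94 0 0 0 -1;0 0 0.94 0 0 0 -1;0 0 0.94 0 0 0 -1;0 0 0.94 0 0 0 -1;0 0 0.94 0 0 0 -1;0 0 0.94 0 0 0 -1;0 0 0.94 0 0 0 -1")

```text
time_s: 6.15
tcp_pos: [0.4627, -0.1242, 0.1524]
ee_rot: [[0.731, 0.3, 0.613], [0.23, -0.954, 0.192], [0.643, 0.0, -0.766]]
wrist_force: [-0.1, -0.0, -0.5]
gripper_width: 0.998
gripper_force: 0.0
```

>>> jog_arm(plan="0 0 0 0 0 0 -1;0 0 0 0 0 0 -0.5;0 0 0 0 0 0 0;0 0 0 0 0 0 0.5;0 0 0 0 0 0 1;0 0 0 0 0 0 1;0 0 0 0 0 0 1;0 0 0 0 0 0 1;0 0 0 0 0 0 1;0 0 0 0 0 0 1")

```text
time_s: 7.15
tcp_pos: [0.4621, -0.1244, 0.153]
ee_rot: [[0.731, 0.299, 0.613], [0.229, -0.954, 0.192], [0.643, -0.0, -0.766]]
wrist_force: [0.1, 0.9, 0.0]
gripper_width: 0.266
gripper_force: 0.0
```

>>> jog_arm(plan="0 0 0 0 0 0 1;0 0 0 0 0 0 1;0 0 0 0 0 0 1;0 0 0 0 0 0 1;0 0 0 0 0 0 1;0 0 0 0 0 0 1;0.16 0 -0.19 0 0 0 1;0.32 0 -0.38 0 0 0 1;0.32 0 -0.38 0 0 0 1;0.32 0 -0.38 0 0 0 1")

```text
time_s: 8.15
tcp_pos: [0.4611, -0.1239, 0.1962]
ee_rot: [[0.732, 0.3, 0.611], [0.229, -0.954, 0.193], [0.641, -0.002, -0.768]]
wrist_force: [0.2, 0.4, -2.6]
gripper_width: 0.142
gripper_force: 30.0
```

>>> jog_arm(plan="0.4 0 -0.48 0 0 0 1;0.4 0 -0.48 0 0 0 1;0.4 0 -0.48 0 0 0 1;0.4 0 -0.48 0 0 0 1;0.4 0 -0.48 0 0 0 1;0.4 0 -0.48 0 0 0 1;0.16 0 -0.19 0 0 0 1;0 0 0 0 0 0 1;0 0 0 0 0 0 1;0 0 0 0 0 0 1")

```text
time_s: 9.15
tcp_pos: [0.4612, -0.1242, 0.295]
ee_rot: [[0.733, 0.299, 0.611], [0.229, -0.954, 0.193], [0.641, -0.002, -0.767]]
wrist_force: [-0.2, 0.1, -2.3]
gripper_width: 0.141
gripper_force: 30.0
```

```bash
cat > pose.py <<'E'
# 6-dof pose of the held sample from wrist/scene/top depth; usage pose.py tag cam...
import sys
from h import *
from station import r
exec(open('m2.py').read().split('allP')[0].replace('from h import *',''))
tag=sys.argv[1]
s=r.sense();tp=np.array(s['tcp_pos']);TR=np.array(s['ee_rot'])
zb=Ro.from_euler('y',40,degrees=True).as_matrix()
# nominal body from tool: R_body = TR*diag(1,-1,-1)*Ry(+40)
Rb=TR@np.diag([1,-1,-1])@zb
g=tp-.019*TR[:,2];o=g-Rb@[-.0525,0,.1675]
print('t',s['time_s'],'nominal seat',(o+Rb@[0,0,.165]).round(4),'z-axis',Rb[:,2].round(3),'x-axis',Rb[:,0].round(3))
for n in sys.argv[2:]:
    c=r.get_calibration(n);p,d=r.capture(n);cv2.imwrite(f'pics/{n}{tag}.png',p[:,:,::-1]);np.save(f'pics/{n}{tag}.npy',d)
    np.savez(f'pics/{n}cal.npz',**{k:np.array(v) for k,v in c.items()})
    p,W,c=cloud(n,tag);R,G,B=np.moveaxis(p,2,0)
    Q=(W-o)@Rb
    m=(abs(Q[...,0])<.035)&(abs(Q[...,1])<.055)&(Q[...,2]>-.02)&(Q[...,2]<.075)&(abs(R-B)<45)&(R>90)
    m|=(B>R+50)&(B>G+40)&(np.linalg.norm(Q-hc,axis=2)<.05)
    P=Q[m]
    def f6(q):
        K=Ro.from_rotvec(q[3:]).inv().apply(P-q[:3]);return np.minimum(abs(sdf(K,[0,0,.03],[.022,.04,.03])),abs(sdf(Rh.inv().apply(K-hc),0,[.007,.007,.033])))
    f=least_squares(f6,np.zeros(6),loss='soft_l1',f_scale=.003);q=f.x
    Rn=Rb@Ro.from_rotvec(q[3:]).as_matrix();on=o+Rb@q[:3]
    print(n,len(P),'seat',(on+Rn@[0,0,.165]).round(4),'z-axis',Rn[:,2].round(3),'x-axis',Rn[:,0].round(3),'res',np.median(f.fun).round(4))
E
python3 pose.py 1 wrist scene top
```

```text
t 9.15 nominal seat [ 0.4997 -0.1122  0.307 ] z-axis [ 0.003 -0.001  1.   ] x-axis [ 0.954  0.299 -0.002]
wrist 2226 seat [ 0.4963 -0.1128  0.2992] z-axis [0.102 0.034 0.994] x-axis [ 0.951  0.29  -0.108] res 0.0005
scene 907 seat [ 0.4954 -0.1157  0.3034] z-axis [0.099 0.02  0.995] x-axis [ 0.958  0.269 -0.101] res 0.0018
top 660 seat [ 0.494  -0.1163  0.3   ] z-axis [0.104 0.026 0.994] x-axis [ 0.951  0.29  -0.107] res 0.0014
```

Held at 30 N, but the sample has pivoted about 6° nose-down in the pinch. I'll correct it with the tool tilt while turning the yaw square to the rail.

>>> jog_arm(plan="0 0 0 -0.453 0.25 0.543 1;0 0 0 -0.453 0.25 0.543 1;0 0 0 -0.453 0.25 0.543 1;0.18 0.51 0.185 0 0 0 1;0.18 0.51 0.185 0 0 0 1;0.18 0.51 0.185 0 0 0 1;0.18 0.51 0.185 0 0 0 1;0.18 0.51 0.185 0 0 0 1;0.18 0.51 0.185 0 0 0 1;0.18 0.51 0.185 0 0 0 1")

```text
time_s: 10.3
tcp_pos: [0.5106, -0.2185, 0.2912]
ee_rot: [[0.723, 0.071, 0.687], [0.05, -0.998, 0.049], [0.689, -0.001, -0.725]]
wrist_force: [0.1, -0.2, -2.7]
gripper_width: 0.14
gripper_force: 30.0
```

```bash
python3 pose.py 2 wrist scene top; python3 to.py .6 -.2 .3 0 46
```

```text
t 10.3 nominal seat [ 0.5499 -0.2158  0.3057] z-axis [-0.061 -0.005  0.998] x-axis [0.996 0.07  0.061]
wrist 1246 seat [ 0.5458 -0.2294  0.295 ] z-axis [ 0.071 -0.062  0.996] x-axis [ 0.982 -0.172 -0.08 ] res 0.0007
scene 1163 seat [ 0.5467 -0.22    0.2989] z-axis [0.082 0.018 0.996] x-axis [ 0.996  0.042 -0.082] res 0.0013
top 631 seat [ 0.544  -0.2196  0.298 ] z-axis [0.051 0.034 0.998] x-axis [ 0.996  0.07  -0.054] res 0.0017
t 10.45 pos [ 0.5107 -0.2189  0.2912] F [ 0.8 -0.5 -2.3] w 0.135 g 30.0
shift units (tool axes now) [ 2.87 -0.51  2.23] in target axes [ 2.74 -0.75  2.32]
turn units [-0.353  0.31   0.346]
```

>>> jog_arm(plan="0 0 0 -0.18 0.28 0.18 1;0 0 0 -0.18 0.28 0.18 1;0 0 0 0 0 0 1;0.3 0 0.33 0 0 0 1;0.3 0 0.33 0 0 0 1;0.3 0 0.33 0 0 0 1;0.3 0 0.33 0 0 0 1;0.3 0 0.33 0 0 0 1;0.3 0 0.33 0 0 0 1;0.3 0 0.33 0 0 0 1")

```text
time_s: 11.45
tcp_pos: [0.5894, -0.2179, 0.2919]
ee_rot: [[0.669, -0.0, 0.743], [-0.001, -1.0, 0.001], [0.743, -0.002, -0.669]]
wrist_force: [-0.2, 0.2, -2.6]
gripper_width: 0.138
gripper_force: 30.0
```

```bash
python3 pose.py 3 wrist scene top; python3 to.py .6 -.2 .3 0 46; python3 -c "
import cv2
a=cv2.imread('pics/scene3.png');cv2.imwrite('pics/c4.png',cv2.resize(a[200:380,240:480],(800,600),interpolation=cv2.INTER_CUBIC))"
```

```text
t 11.45 nominal seat [ 0.6277 -0.218   0.3095] z-axis [-0.14  -0.002  0.99 ] x-axis [ 0.99 -0.    0.14]
wrist 1114 seat [ 0.6265 -0.2177  0.313 ] z-axis [-0.24 -0.04  0.97] x-axis [ 0.97  -0.045  0.238] res 0.001
scene 681 seat [ 0.6241 -0.2183  0.303 ] z-axis [0.005 0.014 1.   ] x-axis [ 1.    -0.01  -0.005] res 0.001
top 561 seat [ 0.6211 -0.2188  0.3012] z-axis [-0.012  0.01   1.   ] x-axis [1.    0.008 0.011] res 0.0019
t 11.6 pos [ 0.5892 -0.2179  0.292 ] F [ 1.3 -0.2 -2.8] w 0.137 g 30.0
shift units (tool axes now) [ 0.53 -0.72  0.11] in target axes [ 0.53 -0.72  0.09]
turn units [-0.008 -0.255 -0.007]
```

View pics/c4.png

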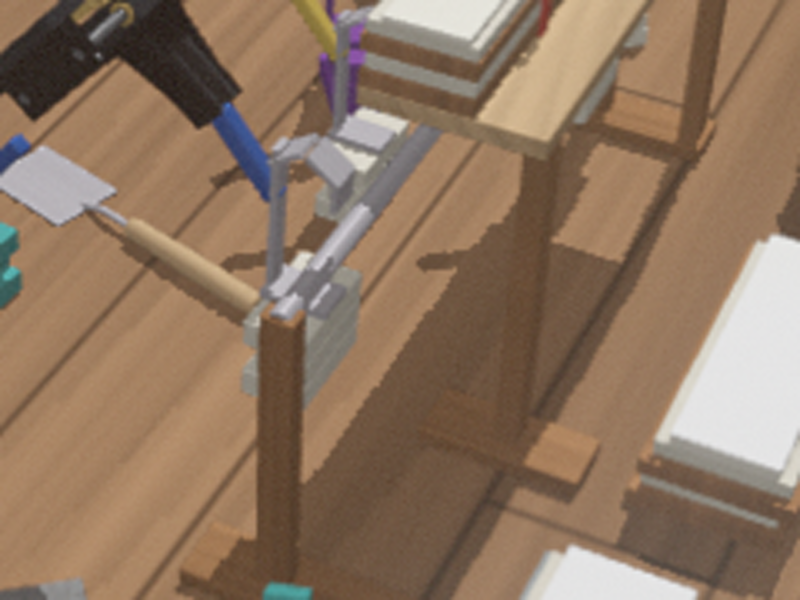

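The scene crop shows the sample upright, with the hook beside the rail's open end and above it (hook at (310,160), rail at (330,240)). Seat-to-rail gap is 19 mm in x and 67 mm in z, agreeing in both cameras.

>>> jog_arm(plan="0.26 0 0.29 0 0 0 1;0.26 0 0.29 0 0 0 1;0 0 0 0 0 0 1;-0.285 0 0.256 0 0 0 1;-0.285 0 0.256 0 0 0 1;-0.285 0 0.256 0 0 0 1;-0.285 0 0.256 0 0 0 1;-0.285 0 0.256 0 0 0 1;-0.285 0 0.256 0 0 0 1;0 0 0 0 0 0 1")

```text
time_s: 12.6
tcp_pos: [0.6069, -0.2179, 0.2322]
ee_rot: [[0.671, -0.001, 0.741], [-0.003, -1.0, 0.001], [0.741, -0.003, -0.671]]
wrist_force: [0.3, 0.6, -2.3]
gripper_width: 0.14
gripper_force: 30.0
```

```bash
python3 pose.py 4 scene top; python3 to.py .6 -.2 .3 0 46
```

```text
t 12.6 nominal seat [ 0.6452 -0.218   0.2496] z-axis [-0.137 -0.003  0.991] x-axis [ 0.991 -0.002  0.137]
scene 913 seat [ 0.6467 -0.2185  0.2436] z-axis [-0.204  0.002  0.979] x-axis [ 0.979 -0.021  0.204] res 0.0038
top 423 seat [ 0.6389 -0.2208  0.2385] z-axis [ 0.029 -0.004  1.   ] x-axis [ 0.999 -0.04  -0.029] res 0.0016
t 12.7 pos [ 0.6077 -0.2182  0.2342] F [-0.   0.6 -2.7] w 0.14 g 30.0
shift units (tool axes now) [ 1.75 -0.73 -1.99] in target axes [ 1.68 -0.73 -2.05]
turn units [-0.004 -0.251 -0.011]
```

>>> jog_arm(plan="-0.045 0 0.04 0 0 0 1;-0.045 0 0.04 0 0 0 1;-0.045 0 0.04 0 0 0 1;0 0 0 0 0 0 1;-0.03 0 0.027 0 0 0 1;0 0 0 0 0 0 1;0 0 0 0 0 0 1;0 0 0 0 0 0 1;0 0 0 0 0 0 1;0 0 0 0 0 0 1")

```text
time_s: 13.7
tcp_pos: [0.6079, -0.2179, 0.2293]
ee_rot: [[0.668, -0.0, 0.744], [-0.001, -1.0, 0.001], [0.744, -0.001, -0.668]]
wrist_force: [0.1, -0.8, -2.6]
gripper_width: 0.141
gripper_force: 30.0
```

```bash
python3 pose.py 5 scene top; python3 to.py .6 -.2 .3 0 46
```

```text
t 13.7 nominal seat [ 0.6461 -0.2179  0.2469] z-axis [-0.14  -0.001  0.99 ] x-axis [ 0.99 -0.    0.14]
scene 926 seat [ 0.647  -0.2143  0.2398] z-axis [-0.158  0.024  0.987] x-axis [0.984 0.081 0.156] res 0.0033
top 436 seat [ 0.6523 -0.2279  0.2361] z-axis [ 0.055 -0.043  0.998] x-axis [ 0.978 -0.198 -0.062] res 0.0023
t 13.8 pos [ 0.6079 -0.2179  0.2293] F [ 0.1 -0.2 -2.2] w 0.141 g 30.0
shift units (tool axes now) [ 1.89 -0.72 -2.12] in target axes [ 1.81 -0.72 -2.19]
turn units [-0.006 -0.258 -0.009]
```

>>> jog_arm(plan="-0.03 0 0.027 0 0 0 1;0 0 0 0 0 0 1;-0.03 0 0.027 0 0 0 1;0 0 0 0 0 0 1;0 0 0 0 0 0 1;0 0 0 0 0 0 1;0 0 0 0 0 0 1;0 0 0 0 0 0 1;0 0 0 0 0 0 1;0 0 0 0 0 0 1")

```text
time_s: 14.8
tcp_pos: [0.6079, -0.2179, 0.2273]
ee_rot: [[0.668, -0.0, 0.744], [-0.001, -1.0, 0.001], [0.744, -0.001, -0.668]]
wrist_force: [-1.3, 0.4, -1.8]
gripper_width: 0.145
gripper_force: 30.0
```

>>> jog_arm(plan="-0.03 0 0.027 0 0 0 1;0 0 0 0 0 0 1;-0.03 0 0.027 0 0 0 1;0 0 0 0 0 0 1;0 0 0 0 0 0 1;0 0 0 0 0 0 1;0 0 0 0 0 0 1;0 0 0 0 0 0 1;0 0 0 0 0 0 1;0 0 0 0 0 0 1")

```text
time_s: 15.8
tcp_pos: [0.6078, -0.2179, 0.2251]
ee_rot: [[0.669, -0.0, 0.744], [-0.001, -1.0, 0.001], [0.744, -0.001, -0.669]]
wrist_force: [-4.8, 0.5, -0.3]
gripper_width: 0.145
gripper_force: 30.0
```

Contact has begun, with the hook's sloped face pushing towards -x. I'll ease the tool back 3 mm so the V centres.

>>> jog_arm(plan="-0.027 0 -0.03 0 0 0 1;0 0 0 0 0 0 1;-0.027 0 -0.03 0 0 0 1;0 0 0 0 0 0 1;-0.027 0 -0.03 0 0 0 1;0 0 0 0 0 0 1;0 0 0 0 0 0 1;0 0 0 0 0 0 1;0 0 0 0 0 0 1;0 0 0 0 0 0 1")

```text
time_s: 16.8
tcp_pos: [0.605, -0.218, 0.2254]
ee_rot: [[0.668, -0.0, 0.744], [-0.001, -1.0, 0.001], [0.744, -0.001, -0.668]]
wrist_force: [2.8, -0.2, -1.7]
gripper_width: 0.141
gripper_force: 30.0
```

```bash
python3 pose.py 6 wrist scene top; python3 to.py .6 -.2 .3 0 46; python3 -c "
import cv2
a=cv2.imread('pics/scene6.png');cv2.imwrite('pics/c5.png',cv2.resize(a[225:345,260:420],(800,600),interpolation=cv2.INTER_CUBIC))"
```

```text
t 16.8 nominal seat [ 0.6432 -0.218   0.243 ] z-axis [-0.141 -0.001  0.99 ] x-axis [ 0.99  -0.001  0.141]
wrist 2448 seat [ 0.6413 -0.2194  0.2359] z-axis [-0.052  0.006  0.999] x-axis [ 0.998 -0.041  0.052] res 0.0005
scene 1112 seat [ 0.6399 -0.2182  0.2392] z-axis [-0.054  0.005  0.999] x-axis [ 0.999 -0.008  0.054] res 0.0013
top 558 seat [ 0.6369 -0.217   0.2372] z-axis [-0.072  0.021  0.997] x-axis [0.994 0.086 0.07 ] res 0.0019
t 16.95 pos [ 0.605  -0.2179  0.2254] F [ 2.   0.1 -1.6] w 0.139 g 30.0
shift units (tool axes now) [ 2.09 -0.72 -2.14] in target axes [ 2.01 -0.72 -2.22]
turn units [-0.005 -0.26  -0.008]
```

View pics/c5.png

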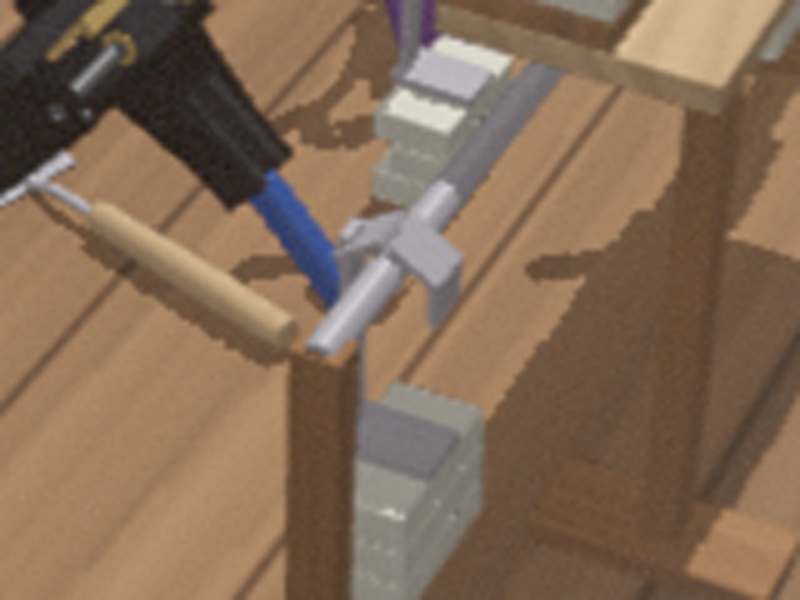

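The hook straddles the rail, with its apex above it at about (400,235) in the crop. It isn't fully seated, so I'll nudge +1.5 mm in x and lower about 2 mm.

>>> jog_arm(plan="0.02 0 0.022 0 0 0 1;0.02 0 0.022 0 0 0 1;0 0 0 0 0 0 1;-0.03 0 0.027 0 0 0 1;0 0 0 0 0 0 1;-0.03 0 0.027 0 0 0 1;0 0 0 0 0 0 1;0 0 0 0 0 0 1;0 0 0 0 0 0 1;0 0 0 0 0 0 1")

```text
time_s: 17.95
tcp_pos: [0.6064, -0.2179, 0.2233]
ee_rot: [[0.668, -0.0, 0.744], [-0.001, -1.0, 0.001], [0.744, -0.001, -0.668]]
wrist_force: [0.6, 0.8, -1.2]
gripper_width: 0.141
gripper_force: 30.0
```

```bash
python3 pose.py 7 wrist scene top; python3 to.py .6 -.2 .3 0 46
```

```text
t 17.95 nominal seat [ 0.6446 -0.2179  0.2409] z-axis [-0.14  -0.001  0.99 ] x-axis [ 0.99 -0.    0.14]
wrist 2749 seat [ 0.6429 -0.2188  0.2349] z-axis [-0.069  0.006  0.998] x-axis [ 0.997 -0.03   0.07 ] res 0.0005
scene 1174 seat [ 0.6416 -0.2187  0.2385] z-axis [-0.07   0.001  0.998] x-axis [ 0.997 -0.014  0.07 ] res 0.0013
top 589 seat [ 0.6393 -0.22    0.2358] z-axis [-0.088  0.001  0.996] x-axis [0.996 0.01  0.088] res 0.0017
t 18.1 pos [ 0.6064 -0.2179  0.2233] F [-0.4 -0.4 -1.1] w 0.139 g 30.0
shift units (tool axes now) [ 2.11 -0.72 -2.24] in target axes [ 2.03 -0.72 -2.32]
turn units [-0.006 -0.258 -0.008]
```

Seated: about 1.3 N is on the rail and the tilt is 4°. I'll take out the tilt, then start sliding.

>>> jog_arm(plan="0 0 0 0 -0.1 0 1;0 0 0 0 -0.1 0 1;0 0 0 0 -0.1 0 1;0 0 0 0 -0.1 0 1;0 0 0 0 0 0 1;0 0 0 0 0 0 1;0 -0.1 0 0 0 0 1;0 -0.1 0 0 0 0 1;0 -0.1 0 0 0 0 1;0 -0.1 0 0 0 0 1")

```text
time_s: 19.1
tcp_pos: [0.6067, -0.2083, 0.2238]
ee_rot: [[0.708, -0.001, 0.706], [-0.002, -1.0, -0.0], [0.706, -0.001, -0.708]]
wrist_force: [-2.6, -2.6, -0.3]
gripper_width: 0.141
gripper_force: 30.1
```

```bash
python3 pose.py 8 wrist scene top; python3 to.py .6 0 .22 0 46
```

```text
t 19.1 nominal seat [ 0.6458 -0.2084  0.2393] z-axis [-0.086 -0.001  0.996] x-axis [ 0.996 -0.001  0.086]
wrist 3328 seat [ 0.6441 -0.2116  0.2358] z-axis [-0.052  0.007  0.999] x-axis [ 0.996 -0.07   0.053] res 0.0006
scene 1214 seat [ 0.6423 -0.2106  0.2392] z-axis [-0.059  0.     0.998] x-axis [ 0.997 -0.048  0.059] res 0.0014
top 679 seat [ 0.6402 -0.2098  0.2363] z-axis [-0.066  0.009  0.998] x-axis [0.998 0.013 0.066] res 0.0016
t 19.25 pos [ 0.6066 -0.2078  0.2236] F [-2.1 -1.6  0.3] w 0.141 g 30.1
shift units (tool axes now) [-0.3  -8.31 -0.08] in target axes [-0.29 -8.31 -0.09]
turn units [-0.005  0.137 -0.007]
```

>>> jog_arm(plan="-0.014 0 -0.042 0 0 0 1;0 -0.2 0 0 0 0 1;0 -0.35 0 0 0 0 1;0 -0.4 0 0 0 0 1;0 -0.4 0 0 0 0 1;0 -0.4 0 0 0 0 1;0 -0.4 0 0 0 0 1;0 -0.4 0 0 0 0 1;0 -0.4 0 0 0 0 1;0 -0.4 0 0 0 0 1")

```text
time_s: 20.25
tcp_pos: [0.605, -0.1343, 0.2301]
ee_rot: [[0.718, 0.019, 0.696], [-0.001, -1.0, 0.029], [0.696, -0.021, -0.718]]
wrist_force: [0.6, -1.0, -1.9]
gripper_width: 0.141
gripper_force: 30.0
```

```bash
python3 pose.py 9 wrist scene top; python3 to.py .6 0 .22 0 46
```

```text
t 20.25 nominal seat [ 0.6443 -0.1338  0.245 ] z-axis [-0.071 -0.023  0.997] x-axis [0.997 0.018 0.072]
wrist 1887 seat [ 0.6415 -0.1334  0.2362] z-axis [ 0.046 -0.011  0.999] x-axis [ 0.999  0.01  -0.046] res 0.0005
scene 1044 seat [ 0.6405 -0.1341  0.2398] z-axis [ 0.052 -0.034  0.998] x-axis [ 0.999  0.001 -0.052] res 0.0016
top 427 seat [ 0.6376 -0.1361  0.2363] z-axis [ 0.059 -0.032  0.998] x-axis [ 0.998 -0.02  -0.059] res 0.0013
t 20.4 pos [ 0.6049 -0.1343  0.2301] F [ 0.4  0.5 -2.3] w 0.138 g 30.0
shift units (tool axes now) [-0.43 -5.37  0.31] in target axes [-0.43 -5.37  0.14]
turn units [-0.206  0.233 -0.006]
```

The tool drifted 6 mm up during the slide. I'll correct height, roll and tilt, then continue more slowly.

>>> jog_arm(plan="-0.04 0 0.04 -0.05 0.08 0 1;-0.04 0 0.04 -0.05 0.08 0 1;-0.04 0 0.04 -0.05 0.08 0 1;-0.04 0 0.04 -0.05 0.08 0 1;0 -0.2 0 0 0 0 1;0 -0.25 0 0 0 0 1;0 -0.25 0 0 0 0 1;0 -0.25 0 0 0 0 1;0 -0.25 0 0 0 0 1;0 0 0 0 0 0 1")

```text
time_s: 21.4
tcp_pos: [0.6047, -0.1242, 0.236]
ee_rot: [[0.697, 0.035, 0.716], [-0.001, -0.999, 0.049], [0.717, -0.035, -0.696]]
wrist_force: [-0.9, 0.3, -2.2]
gripper_width: 0.138
gripper_force: 30.0
```

```bash
python3 pose.py 10 wrist scene top; python3 to.py .6 0 .22 0 46; python3 -c "
from station import r;print(r.sense()['joints'])"
```

```text
t 21.4 nominal seat [ 0.6436 -0.1234  0.2521] z-axis [-0.101 -0.038  0.994] x-axis [0.994 0.031 0.102]
wrist 1472 seat [ 0.6406 -0.1274  0.2413] z-axis [ 0.044 -0.037  0.998] x-axis [ 0.998 -0.05  -0.046] res 0.0005
scene 968 seat [ 0.6392 -0.1245  0.2445] z-axis [ 0.046 -0.031  0.998] x-axis [ 0.999  0.015 -0.045] res 0.0015
top 399 seat [ 0.6369 -0.1271  0.2408] z-axis [ 0.061 -0.031  0.998] x-axis [ 0.998 -0.006 -0.061] res 0.0014
t 21.55 pos [ 0.6047 -0.1247  0.2358] F [-0.4 -0.1 -2.1] w 0.138 g 30.0
shift units (tool axes now) [-0.59 -4.97  0.55] in target axes [-0.59 -4.99  0.3 ]
turn units [-0.349  0.026 -0.011]
[  2.88043724   1.50486001 -33.46539571  -4.56537651  -9.20042181
  92.41712451]
```

Joint 5 is at its limit (-9.2 against -9.14), which is what pushed the tool off its path. I'll reduce the tool tilt, which also lowers the hook, then seat the sample, release it and regrasp at about 37°.

>>> jog_arm(plan="0 0 0 -0.09 -0.15 0 1;0 0 0 -0.09 -0.15 0 1;0 0 0 -0.09 -0.15 0 1;0 0 0 -0.09 -0.15 0 1;0 0 0 0 -0.1 0 1;0 0 0 0 0 0 1;0 0 0 0 0 0 1;0 0 0 0 0 0 1;0 0 0 0 0 0 1;0 0 0 0 0 0 1")

```text
time_s: 22.55
tcp_pos: [0.6046, -0.1258, 0.2362]
ee_rot: [[0.765, 0.0, 0.644], [0.0, -1.0, 0.0], [0.644, 0.0, -0.765]]
wrist_force: [-0.0, 0.2, -2.3]
gripper_width: 0.142
gripper_force: 30.0
```

```bash
python3 pose.py 11 wrist scene top; python3 to.py .6047 -.125 .23 0 38; python3 -c "
from station import r;print(r.sense()['joints'])"
```

```text
t 22.55 nominal seat [ 0.6448 -0.1257  0.2483] z-axis [-0.002  0.     1.   ] x-axis [1.    0.    0.002]
wrist 1697 seat [ 0.6413 -0.1231  0.2389] z-axis [0.127 0.004 0.992] x-axis [ 0.991  0.032 -0.127] res 0.0005
scene 1005 seat [ 0.64   -0.1264  0.2429] z-axis [0.12  0.    0.993] x-axis [ 0.993 -0.012 -0.12 ] res 0.0014
top 319 seat [ 0.6373 -0.1285  0.2402] z-axis [0.127 0.004 0.992] x-axis [ 0.991 -0.048 -0.127] res 0.0013
t 22.7 pos [ 0.6048 -0.1257  0.2364] F [-0.7  0.1 -2.2] w 0.136 g 30.0
shift units (tool axes now) [-0.17 -0.03  0.19] in target axes [-0.16 -0.03  0.2 ]
turn units [-0.002 -0.267  0.004]
[  4.49144295   1.77852331 -35.81417584  13.2209299  -12.67962783
  73.68259625]
```

>>> jog_arm(plan="0.038 0 0.032 0 0 0 1;0.038 0 0.032 0 0 0 1;-0.026 0 0.031 0 0 0 1;-0.026 0 0.031 0 0 0 1;-0.026 0 0.031 0 0 0 1;-0.026 0 0.031 0 0 0 1;0 0 0 0 0 0 1;0 0 0 0 0 0 1;0 0 0 0 0 0 1;0 0 0 0 0 0 1")

```text
time_s: 23.7
tcp_pos: [0.6073, -0.1257, 0.2324]
ee_rot: [[0.764, 0.001, 0.645], [0.001, -1.0, 0.0], [0.645, 0.0, -0.764]]
wrist_force: [0.0, 1.1, -1.0]
gripper_width: 0.142
gripper_force: 30.0
```

>>> jog_arm(plan="-0.026 0 0.031 0 0 0 1;0 0 0 0 0 0 1;-0.026 0 0.031 0 0 0 1;0 0 0 0 0 0 1;0 0 0 0 0 0 1;0 0 0 0 0 0 1;0 0 0 0 0 0 1;0 0 0 0 0 0 1;0 0 0 0 0 0 1;0 0 0 0 0 0 1")

```text
time_s: 24.7
tcp_pos: [0.6071, -0.1257, 0.2302]
ee_rot: [[0.765, 0.0, 0.644], [0.0, -1.0, 0.0], [0.644, 0.0, -0.765]]
wrist_force: [-2.5, -0.0, -1.2]
gripper_width: 0.143
gripper_force: 30.0
```

```bash
python3 pose.py 12 wrist scene top
```

```text
t 24.7 nominal seat [ 0.6474 -0.1257  0.2423] z-axis [-0.002  0.     1.   ] x-axis [1.    0.    0.002]
wrist 2299 seat [ 0.6447 -0.1274  0.2357] z-axis [0.084 0.001 0.996] x-axis [ 0.995 -0.044 -0.084] res 0.0006
scene 1102 seat [ 0.6429 -0.1268  0.2396] z-axis [ 0.077 -0.006  0.997] x-axis [ 0.997 -0.023 -0.077] res 0.0015
top 351 seat [ 0.6412 -0.1289  0.2357] z-axis [ 0.088 -0.004  0.996] x-axis [ 0.996 -0.007 -0.088] res 0.0015
```

The hook is resting on the rail. I'll ease off x and open partway, so it hangs freely in the open zone, then check.

>>> jog_arm(plan="-0.03 0 -0.026 0 0 0 1;0 0 0 0 0 0 1;0 0 0 0 0 0 0.6;0 0 0 0 0 0 0.4;0 0 0 0 0 0 0.2;0 0 0 0 0 0 0.2;0 0 0 0 0 0 0.2;0 0 0 0 0 0 0.2;0 0 0 0 0 0 0.2;0 0 0 0 0 0 0.2")

```text
time_s: 25.85
tcp_pos: [0.6063, -0.1257, 0.2304]
ee_rot: [[0.764, 0.001, 0.645], [0.001, -1.0, 0.0], [0.645, 0.0, -0.764]]
wrist_force: [-0.7, -0.4, -0.6]
gripper_width: 0.399
gripper_force: 0.0
```

```bash
python3 pose.py 13 wrist scene top; python3 to.py .6047 -.125 .23 0 38
```

```text
t 25.85 nominal seat [ 0.6466 -0.1257  0.2425] z-axis [-0.002  0.     1.   ] x-axis [1.    0.001 0.002]
wrist 3500 seat [ 0.6436 -0.1266  0.2352] z-axis [ 0.083 -0.003  0.997] x-axis [ 0.996 -0.022 -0.083] res 0.0007
scene 1110 seat [ 0.6427 -0.1261  0.2388] z-axis [ 0.08  -0.006  0.997] x-axis [ 0.997 -0.009 -0.08 ] res 0.0015
top 391 seat [ 0.6414 -0.1283  0.2349] z-axis [ 0.046 -0.011  0.999] x-axis [ 0.999 -0.002 -0.046] res 0.0014
t 26.0 pos [ 0.6063 -0.1257  0.2303] F [0.4 0.5 0.4] w 0.4 g 0.0
shift units (tool axes now) [-0.06 -0.03 -0.03] in target axes [-0.06 -0.03 -0.03]
turn units [-0.002 -0.267  0.004]
```

It hangs freely at 4.6° with the seat at the rail height. I'll regrasp in place and slide on.

>>> jog_arm(plan="0 0 0 0 0 0 0.5;0 0 0 0 0 0 0.8;0 0 0 0 0 0 1;0 0 0 0 0 0 1;0 0 0 0 0 0 1;0 0 0 0 0 0 1;0 0 0 0 0 0 1;0 -0.15 0 0 0 0 1;0 -0.2 0 0 0 0 1;0 -0.2 0 0 0 0 1")

```text
time_s: 27.0
tcp_pos: [0.6064, -0.1118, 0.2305]
ee_rot: [[0.765, 0.001, 0.645], [0.0, -1.0, 0.0], [0.645, -0.0, -0.765]]
wrist_force: [0.7, 0.2, 0.4]
gripper_width: 0.005
gripper_force: 0.0
```

>>> jog_arm(plan="0 -0.2 0 0 0 0 1;0 -0.2 0 0 0 0 1;0 -0.2 0 0 0 0 1;0 -0.2 0 0 0 0 1;0 -0.2 0 0 0 0 1;0 -0.2 0 0 0 0 1;0 -0.2 0 0 0 0 1;0 -0.2 0 0 0 0 1;0 -0.1 0 0 0 0 1;0 0 0 0 0 0 1")

```text
time_s: 28.0
tcp_pos: [0.6062, -0.0723, 0.2376]
ee_rot: [[0.773, 0.007, 0.635], [0.001, -1.0, 0.009], [0.635, -0.006, -0.773]]
wrist_force: [0.3, 0.9, 0.9]
gripper_width: 0.005
gripper_force: 0.0
```

```bash
python3 pose.py 14 wrist scene top; python3 to.py .606 0.001 .23 0 40;python3 -c "
from station import r;print(r.sense()['joints'])"
```

```text
t 28.0 nominal seat [ 0.6466 -0.0721  0.2493] z-axis [ 0.01  -0.006  1.   ] x-axis [ 1.     0.007 -0.01 ]
wrist 1048 seat [ 0.6433 -0.0647  0.2311] z-axis [0.024 0.206 0.978] x-axis [ 1.     0.013 -0.027] res 0.0011
scene 331 seat [ 0.6477 -0.1088  0.2402] z-axis [0.034 0.135 0.99 ] x-axis [ 0.999  0.035 -0.039] res 0.0011
top 140 seat [ 0.646  -0.1024  0.2377] z-axis [0.036 0.198 0.98 ] x-axis [ 0.978  0.197 -0.075] res 0.0017
t 28.15 pos [ 0.6062 -0.0726  0.2376] F [ 0.4  0.  -0.2] w 0.008 g 0.0
shift units (tool axes now) [-0.2  -2.94  0.25] in target axes [-0.2  -2.95  0.23]
turn units [-0.063  0.073  0.002]
[  8.70900536   0.64676075 -42.48412269  33.14141358  -9.19886006
  50.47381859]
```

The fingers closed empty, so the handle swung out of the pads, and J5 is on its limit again. Checking with a picture.

Run:
```python
import cv2,numpy as np
a=cv2.imread('pics/scene14.png')[180:345,240:440];b=cv2.imread('pics/wrist14.png')
cv2.imwrite('pics/c6.png',np.hstack([cv2.resize(a,(400,330),interpolation=cv2.INTER_CUBIC),cv2.resize(b,(400,300))[:330] if 0 else cv2.copyMakeBorder(cv2.resize(b,(400,300)),0,30,0,0,0)]))
```

```text
(no output)
```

View pics/c6.png

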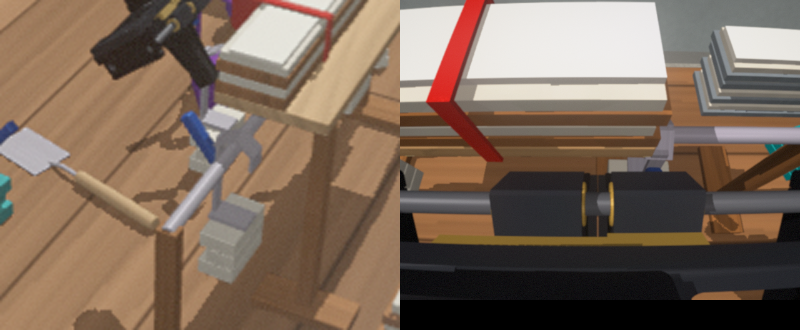

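```bash
sed -e "s/^g=tp.*/Rb=np.eye(3);gy=float(sys.argv[2]);o=np.array([.643,gy,.07])/" -e "s/sys.argv\[2:\]/sys.argv[3:]/" pose.py | sed -e "s/print(n,len(P),/print(n,len(P),'grip',(on+Rn@[-.0525,0,.1675]).round(4),/" -e "s/scale=.003);q=f.x/scale=.003);q=f.x\n    m=0/" > pose2.py; python3 pose2.py 15 -.118 wrist scene top
```

```text
t 28.15 nominal seat [ 0.643 -0.118  0.235] z-axis [0. 0. 1.] x-axis [1. 0. 0.]
wrist 1370 grip [ 0.6077 -0.0859  0.2409] seat [ 0.6585 -0.0989  0.2372] z-axis [0.069 0.178 0.982] x-axis [ 0.971 -0.239 -0.025] res 0.0012
scene 1167 grip [ 0.5895 -0.1251  0.2413] seat [ 0.642  -0.1264  0.2385] z-axis [ 0.005 -0.017  1.   ] x-axis [ 1.    -0.024 -0.005] res 0.0014
top 409 grip [ 0.5877 -0.1268  0.2376] seat [ 0.6402 -0.1267  0.2348] z-axis [ 0.006 -0.018  1.   ] x-axis [ 1.     0.001 -0.006] res 0.0014
```

The sample hangs perfectly upright at seat y ≈ -0.1265, undisturbed. I'll back off and regrasp with a 34° tilt, which clears both the J5 limit and the shelf.

>>> jog_arm(plan="0 0 -0.8 0 0 0 1;0 0 -0.8 0 0 0 0.5;0 0 -0.8 0 0 0 0;0 0 0 -0.03 -0.34 0 0;0 0 0 -0.03 -0.34 0 0;0 0.71 0 0 0 0 0;0 0.71 0 0 0 0 0;0 0.71 0 0 0 0 0;0 0 0 0 0 0 0;0 0 0 0 0 0 0")

```text
time_s: 29.3
tcp_pos: [0.5681, -0.1267, 0.2839]
ee_rot: [[0.829, -0.0, 0.559], [0.0, -1.0, -0.0], [0.559, 0.0, -0.829]]
wrist_force: [-0.2, 1.1, 1.1]
gripper_width: 0.493
gripper_force: 0.0
```

```bash
python3 to.py .6006 -.1265 .2217 0 34;python3 -c "
from station import r;print(r.sense()['joints'])"; python3 pose2.py 16 -.126 wrist scene top
```

```text
t 29.3 pos [ 0.5681 -0.1267  0.2839] F [-0.2  1.1  1.1] w 0.493 g 0.0
shift units (tool axes now) [-0.31 -0.01  2.79] in target axes [-0.31 -0.01  2.79]
turn units [0.001 0.004 0.   ]
[  5.00957511  -2.63490046 -26.66986192   5.26647955 -32.20643889
  81.38381442]
t 29.3 nominal seat [ 0.643 -0.126  0.235] z-axis [0. 0. 1.] x-axis [1. 0. 0.]
wrist 4449 grip [ 0.5909 -0.126   0.2381] seat [ 0.6434 -0.1271  0.2351] z-axis [ 0.009 -0.013  1.   ] x-axis [ 1.    -0.023 -0.009] res 0.0008
scene 1156 grip [ 0.5896 -0.125   0.2411] seat [ 0.642  -0.1262  0.2383] z-axis [ 0.006 -0.016  1.   ] x-axis [ 1.    -0.024 -0.006] res 0.0014
top 609 grip [ 0.5873 -0.1275  0.238 ] seat [ 0.6398 -0.1283  0.2352] z-axis [ 0.005 -0.022  1.   ] x-axis [ 1.    -0.016 -0.005] res 0.0012
```

>>> jog_arm(plan="-0.31 0 0 0 0 0 0;0 0 0.7 0 0 0 0;0 0 0.7 0 0 0 0;0 0 0.7 0 0 0 0;0 0 0.69 0 0 0 0;0 0 0 0 0 0 0.3;0 0 0 0 0 0 0.6;0 0 0 0 0 0 1;0 0 0 0 0 0 1;0 0 0 0 0 0 1")

```text
time_s: 30.45
tcp_pos: [0.6007, -0.1263, 0.2228]
ee_rot: [[0.828, 0.001, 0.56], [0.001, -1.0, 0.001], [0.56, 0.0, -0.828]]
wrist_force: [-0.4, 0.2, 0.4]
gripper_width: 0.143
gripper_force: 30.1
```

>>> jog_arm(plan="0 0 0 0 0 0 1;0 0 0 0 0 0 1;0 0 0 0 0 0 1;0 -0.1 0 0 0 0 1;0 -0.2 0 0 0 0 1;0 -0.2 0 0 0 0 1;0 -0.2 0 0 0 0 1;0 -0.1 0 0 0 0 1;0 0 0 0 0 0 1;0 0 0 0 0 0 1")

```text
time_s: 31.45
tcp_pos: [0.6007, -0.1061, 0.2218]
ee_rot: [[0.829, 0.001, 0.559], [0.001, -1.0, 0.001], [0.559, 0.0, -0.829]]
wrist_force: [-1.4, -1.7, 1.0]
gripper_width: 0.131
gripper_force: 30.1
```

```bash
python3 to.py .6006 0.001 .2217 0 34;python3 -c "
from station import r;print(r.sense()['joints'])"; python3 pose2.py 17 -.106 wrist scene
```

```text
t 31.45 pos [ 0.6007 -0.1061  0.2218] F [-1.4 -1.7  1. ] w 0.131 g 30.1
shift units (tool axes now) [ 0.   -4.29  0.  ] in target axes [-0.   -4.29  0.  ]
turn units [-0.004  0.004  0.009]
[  7.18160954   3.31566969 -32.23438678  11.11498979 -21.05032195
  73.71756617]
t 31.45 nominal seat [ 0.643 -0.106  0.235] z-axis [0. 0. 1.] x-axis [1. 0. 0.]
wrist 5003 grip [ 0.5909 -0.1055  0.2369] seat [ 0.6434 -0.1083  0.2352] z-axis [-0.014 -0.006  1.   ] x-axis [ 0.998 -0.054  0.014] res 0.0006
scene 1157 grip [ 0.5895 -0.1068  0.2405] seat [ 0.6419 -0.1096  0.2389] z-axis [-0.017 -0.014  1.   ] x-axis [ 0.998 -0.055  0.017] res 0.0014
```

>>> jog_arm(plan="0 -0.2 0 0 0 0 1;0 -0.35 0 0 0 0 1;0 -0.4 0 0 0 0 1;0 -0.4 0 0 0 0 1;0 -0.4 0 0 0 0 1;0 -0.4 0 0 0 0 1;0 -0.4 0 0 0 0 1;0 -0.4 0 0 0 0 1;0 -0.3 0 0 0 0 1;0 -0.2 0 0 0 0 1")

```text
time_s: 32.55
tcp_pos: [0.6004, -0.0195, 0.2216]
ee_rot: [[0.83, 0.001, 0.558], [0.001, -1.0, 0.0], [0.558, 0.0, -0.83]]
wrist_force: [-1.1, -2.3, 0.6]
gripper_width: 0.131
gripper_force: 30.1
```

```bash
cp pics/wristcal.npz /tmp/; python3 to.py .6006 0.001 .2217 0 34;python3 -c "
from station import r;print(r.sense()['joints'])"; python3 pose2.py 18 -.02 wrist scene
cat > red.py <<'E'
import sys
from h import *
for n in('wrist','scene','top'):
    try:p,W,c=cloud(n,sys.argv[1])
    except Exception:continue
    R,G,B=np.moveaxis(p,2,0);m=(R>110)&(G<70)&(B<70)&(W[...,2]>.26)&(W[...,0]>.55)&(W[...,0]<.72)&(abs(W[...,1])<.1)
    P=W[m];print(n,len(P),'red y mean/min/max',P[:,1].mean().round(4),np.percentile(P[:,1],[2,98]).round(4))
E
python3 red.py 18
```

```text
t 32.55 pos [ 0.6004 -0.0195  0.2216] F [-1.1 -2.3  0.6] w 0.131 g 30.1
shift units (tool axes now) [ 0.01 -0.82  0.  ] in target axes [ 0.01 -0.82  0.  ]
turn units [-0.003  0.006  0.01 ]
[ 16.53521957   1.86739697 -40.37243943  31.95401582 -17.43172806
  45.48476722]
t 32.55 nominal seat [ 0.643 -0.02   0.235] z-axis [0. 0. 1.] x-axis [1. 0. 0.]
wrist 4770 grip [ 0.5907 -0.0193  0.2368] seat [ 0.6432 -0.0225  0.2353] z-axis [-0.018  0.     1.   ] x-axis [ 0.998 -0.062  0.018] res 0.0006
scene 949 grip [ 0.5929 -0.0229  0.2417] seat [ 0.6453 -0.0257  0.2389] z-axis [ 0.005 -0.029  1.   ] x-axis [ 0.999 -0.054 -0.006] res 0.0014
wrist 8394 red y mean/min/max 0.0016 [-0.004   0.0073]
scene 49 red y mean/min/max -0.0021 [-0.0065  0.0048][ WARN:0@0.286] global loadsave.cpp:275 findDecoder imread_('pics/top18.png'): can't open/read file: check file path/integrity
```

>>> jog_arm(plan="0 -0.2 0 0 0 0 1;0 -0.25 0 0 0 0 1;0 -0.25 0 0 0 0 1;0 -0.16 0 0 0 0 1;0 -0.1 0 0 0 0 1;0 0 0 0 0 0 1;0 0 0 0 0 0 1;0 0 0 0 0 0 1;0 0 0 0 0 0 1;0 0 0 0 0 0 1")

```text
time_s: 33.65
tcp_pos: [0.6006, 0.0038, 0.2217]
ee_rot: [[0.829, 0.001, 0.559], [0.001, -1.0, 0.0], [0.559, 0.0, -0.829]]
wrist_force: [-1.4, -2.8, 1.3]
gripper_width: 0.131
gripper_force: 30.1
```

```bash
python3 pose2.py 19 0 wrist scene;python3 red.py 19 2>/dev/null
```

```text
t 33.65 nominal seat [0.643 0.    0.235] z-axis [0. 0. 1.] x-axis [1. 0. 0.]
wrist 4893 grip [0.5907 0.0014 0.2369] seat [ 0.6432 -0.0013  0.2352] z-axis [-0.015 -0.006  1.   ] x-axis [ 0.999 -0.052  0.015] res 0.0006
scene 933 grip [ 0.5929 -0.0039  0.2422] seat [ 0.6453 -0.0063  0.2393] z-axis [ 0.006 -0.053  0.999] x-axis [ 0.999 -0.048 -0.009] res 0.0015
wrist 7316 red y mean/min/max 0.0016 [-0.0036  0.0073]
scene 46 red y mean/min/max -0.0023 [-0.0069  0.0036]
```

>>> jog_arm(plan="0 -0.06 0 0 0 0 1;0 -0.05 0 0 0 0 1;0 0 0 0 0 0 1;0 0 0 0 0 0 1;0 0 0 0 0 0 0.65;0 0 0 0 0 0 0.5;0 0 0 0 0 0 0.3;0 0 0 0 0 0 0;0 0 0 0 0 0 0;0 0 0 0 0 0 0")

```text
time_s: 34.75
tcp_pos: [0.6008, 0.0069, 0.2219]
ee_rot: [[0.829, 0.002, 0.559], [0.001, -1.0, 0.001], [0.559, 0.0, -0.829]]
wrist_force: [1.0, -0.5, -0.6]
gripper_width: 0.473
gripper_force: 0.0
```

```bash
python3 pose2.py 20 0 wrist scene;python3 red.py 20 2>/dev/null
```

```text
t 34.75 nominal seat [0.643 0.    0.235] z-axis [0. 0. 1.] x-axis [1. 0. 0.]
wrist 5807 grip [0.5905 0.0019 0.2368] seat [0.643  0.0011 0.2349] z-axis [-0.012 -0.004  1.   ] x-axis [ 1.    -0.016  0.012] res 0.0006
scene 906 grip [ 0.5923 -0.0016  0.2416] seat [ 0.6448 -0.0016  0.2387] z-axis [ 0.008 -0.043  0.999] x-axis [ 1.    -0.002 -0.009] res 0.0015
wrist 7932 red y mean/min/max 0.0017 [-0.0036  0.0073]
scene 49 red y mean/min/max -0.0018 [-0.0069  0.0057]
```

The hook is within 1 mm of the marker and hanging free. I'll centre the fingers and retreat along the handle.

>>> jog_arm(plan="0 0.12 0 0 0 0 -0.2;0 0.1 0 0 0 0 -0.2;0 0 -0.4 0 0 0 -0.2;0 0 -0.6 0 0 0 -0.2;0 0 -0.8 0 0 0 -0.2;0 0 -0.8 0 0 0 -0.2;0 0 -0.8 0 0 0 -0.2;0 0 -0.8 0 0 0 -0.2;0 0 0 0 0 0 -0.2;0 0 0 0 0 0 -0.2")

```text
time_s: 35.85
tcp_pos: [0.5419, 0.0012, 0.3087]
ee_rot: [[0.829, 0.001, 0.559], [0.001, -1.0, 0.001], [0.559, -0.0, -0.829]]
wrist_force: [0.5, -0.1, -1.0]
gripper_width: 0.598
gripper_force: 0.0
```

```bash
python3 pose2.py 21 0 wrist scene top;python3 red.py 21 2>/dev/null
```

```text
t 35.85 nominal seat [0.643 0.    0.235] z-axis [0. 0. 1.] x-axis [1. 0. 0.]
wrist 3978 grip [0.5906 0.0037 0.237 ] seat [0.6431 0.003  0.235 ] z-axis [-0.01   0.003  1.   ] x-axis [ 1.    -0.013  0.01 ] res 0.0009
scene 900 grip [ 0.5923 -0.0017  0.2416] seat [ 0.6448 -0.002   0.2385] z-axis [ 0.011 -0.034  0.999] x-axis [ 1.    -0.006 -0.011] res 0.0016
top 684 grip [0.5871 0.0033 0.2368] seat [0.6396 0.0028 0.2348] z-axis [-0.009  0.011  1.   ] x-axis [ 1.    -0.009  0.009] res 0.0012
wrist 2058 red y mean/min/max 0.0018 [-0.0035  0.007 ]
scene 43 red y mean/min/max -0.002 [-0.0071  0.0047]
top 216 red y mean/min/max 0.0011 [-0.0031  0.0051]
```

All three cameras put the hook within 2 mm of the marker, upright, and the gripper is clear. Handing in.

```bash
python3 -c "
from station import r;print(r.finish_job())"
```

```text
the job is handed in; nothing more can be done
None
```

The blue-handled sample hangs freely and upright on the rail, handle towards the robot, with its hook within about 2 mm of the red marker by all three cameras; I handed it in at about 36 s, and the hand-in returned no verdict.

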